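# Pack the gap at the projector stage with gauge blocks and hold it nipped

## Robot

A 6-joint arm with a two-finger parallel gripper is mounted at the origin on the work surface. World frame = base frame: x ahead of the robot, y to its left, z up, the work surface at z = 0. Lengths are in m, angles in rad, forces in N, time in s.
With the tool pointing down it reaches from about 0.25 to 0.725 m from the base axis. Payload 4 kg.
Tool frame: the origin (TCP) lies midway between the tips of the shut fingers; the grasp point (between the pads) lies 19 mm behind it; z points along the fingers, y is the line along which they close (so a half turn about z gives the same grasp; the last joint's range is limited). The gripper opens to 85 mm and grips with 20 to 120 N. Pads are 22 mm wide; open, the fingers measure 114 mm over their backs; the gripper's body (76 mm by 85 mm) begins 54 mm behind the grasp point. The pads swing forward as they close: fully open they stand 13 mm farther back than shut.
Start: joints at [1.321, 0.241, 0.005, 1.335, 0, 1.571], TCP at [0.124, 0.484, 0.231] pointing down, gripper open.
Joint ranges: [-2.72, 2.72], [-1.05, 1.87], [-1.09, 1.28], [-1.99, 2.15], [-1.42, 1.44], [-3.14, 3.14]. Speed limits (rad/s): [2.79, 2.79, 3.14, 3.14, 3.14, 3.14].

## Interface

Orientations are given as a unit quaternion [x, y, z, w].
In Python, from workcell import bot gives the robot as it stands. The module is installed in compiled form; this text tells all that it offers.
- The arm moves only by the tool jog_arm, never from a script. Its argument "deltas" is a list of rows, each an object with "fingers": the opening, from 0 (shut) to 1 (fully open); "delta_pos": the shift along the tool's x, y, z normalised to -1 to 1, where 1 is 300 mm, a list of three; "yaw": the turn about the tool's z normalised to -1 to 1, where 1 is pi/4 rad. A call has 1 to 12 rows; each row is the pose to reach, as a shift and turn from the pose commanded when the call began, along the tool's axes at that moment; what a row does not reach only later rows make up. A row lasts 1/10 s, in which the tool goes at most 50 mm and 8.59 degrees, less where a joint would pass 70% of its speed; a pose out of reach is approached as far as the arm can. A call with a number of a shift or a turn outside -1 to 1 is refused whole. A call with a gripper value outside its range is refused whole. The fingers move at their own pace and stop on an object; the grip force is fixed at half the most. Time passes only in rows, so rows that repeat a pose let the fingers close. It gives the time, the measured TCP pose, the force, the opening and the grip force at its end, in the units of the state.
- bot.get_obs(): the state, without advancing time (a new reading comes with each control period).
- bot.camera(name): name is "scene" or "top" or "wrist"; returns a dict with "image" (400x640x3 uint8, red, green, blue), "range_z" (400x640 float32, m along the optical axis (not along the pixel's ray), 0 where there is no reading), "fx", "fy", "cx", "cy" (pixels), "distortion" ([k1, k2, p1, p2, k3] as OpenCV has them; the pictures are not rectified), "rvec" (rotation vector, rad) and "tvec" (3), from world to camera coordinates, as OpenCV has them. Camera axes: x right, y down, z forward; pixel columns grow to the right and rows downward; lengths in m; the calibration is good to about 2 mm. A picture is of the moment at which its call begins.
- bot.job_done(): hands the job in; it is judged then, once.
The state is a dict: "clock": time; "joint_pos": joint angles; "joint_vel": joint speeds; "tau": joint torques, N m; "eef_pos": TCP position; "tool_rot": TCP orientation; "ft_force": force on the tool from outside, world axes, zero at the start; "ft_torque": the same for the moment, N m; "grip_width": finger opening in m; "grasp_force": force on a finger pad.
Only numpy, scipy, OpenCV 4.12 (cv2) and the standard library are available. Lean on these libraries where they do the work, as an engineer would, in place of code of your own. Each camera call takes 0.05 s, during which the arm holds its last target. There are 200 camera calls.

## Task

Fill the gap between the sliding plate's steel anvil and the dial indicator's brass plunger tip with gauge blocks from the wooden case, set down without dropping them, upright and side by side along the middle of the rail with their 25 mm length along it, until there are enough for the plate to nip them before it runs out of travel; leave spare blocks in their slots and the things in the blue tray alone. Then take the plate's black knob and push towards the indicator until you feel the stack close up and the plunger is pressed in about half its travel. Finish while still holding the knob there, so that the stack stays nipped under your push.

Things in the scene. Friction and masses are not known exactly. Their poses are not given: they have to be found in the camera images.
- rail (a point): Middle of the top face of the stage's steel gauge rail, the ledge along the robot's side of the measuring stage; 46 mm wide (x, -23 to +23), 300 mm long, its top 100 mm above the bench. y points along the rail from the anvil towards the measuring head; z is up. The anvil, the plunger and the blocks belong on the rail's centre line (x = 0). The sliding plate's front edge is at x = +37 mm, its top 3 mm above the rail.
- anvil_face (a point): Flat steel anvil on a bracket fixed to the sliding plate; this point is the centre of its flat working face, which is 22 mm wide and 26 mm high (2.5 to 28.5 mm above the rail) and faces +y along the rail. The anvil reaches 30 mm back (-y) from that face; its bracket arm runs back from there to the plate. It moves with the plate; with the plate fully back it is at y = -65 mm from the rail's middle.
- tip_face (a point): Brass flat disc, 20 mm diameter, 6 mm thick, on the end of the dial indicator's sprung plunger; this point is the centre of its flat face, 18 mm above the rail, facing the anvil. Behind it (+y) come a 24 mm length of bare plunger, a 13 mm sleeve and, from 53 mm on, the dial (57 mm diameter, top 36 mm above the rail). The head is clamped on the rail at a place that differs from job to job, so that the open gap from anvil to tip is about 71 to 118 mm.
- plunger (a joint): How far the plunger is pressed in, m: 0 fully out, 0.012 fully in. Sprung: 2 N to start it, 0.8 N more for each mm. The red needle turns with it, about 3/4 turn for the full travel.
- carriage (a joint): Travel of the stage's sliding plate (with anvil and knob) along the rail's y towards the measuring head, m: 0 fully back, 0.050 at its forward end stop. Runs freely with about 1 N friction and stays where it is left unless something pushes it. Nothing drives it but the hand on its knob.
- knob_grip (a point): Gripping point on the axis of the black round push knob that stands upright on the sliding plate: knob 25 mm diameter, 42 mm high; the point is 24 mm above the plate's top (itself 103 mm above the bench) and 18 mm below the knob's top; y along the rail towards the head. Nothing else rises above the plate within 25 mm of the knob.
- case: Wooden gauge-block case, 70 x 160 x 30 mm, fixed on the bench to the right or left of the stage; origin under its centre, y along its row of four slots.
- gb1_mid (a point): A ground-steel gauge block, 30 mm wide (its x), 25 mm thick (its y, the measuring length, dark dimples on those faces) and 40 mm tall (z up), about 0.2 kg; this point is its centre, 20 mm above its underside. At the start it stands upright in its slot in the case, its lower 16 mm sunk, its upper 24 mm free; the slots are 36 mm apart along the case's y, in number order. Grip it across the 30 mm width.
- gb2_mid (a point): A ground-steel gauge block, 30 mm wide (its x), 25 mm thick (its y, the measuring length, dark dimples on those faces) and 40 mm tall (z up), about 0.2 kg; this point is its centre, 20 mm above its underside. At the start it stands upright in its slot in the case, its lower 16 mm sunk, its upper 24 mm free; the slots are 36 mm apart along the case's y, in number order. Grip it across the 30 mm width.
- gb3_mid (a point): A ground-steel gauge block, 30 mm wide (its x), 25 mm thick (its y, the measuring length, dark dimples on those faces) and 40 mm tall (z up), about 0.2 kg; this point is its centre, 20 mm above its underside. At the start it stands upright in its slot in the case, its lower 16 mm sunk, its upper 24 mm free; the slots are 36 mm apart along the case's y, in number order. Grip it across the 30 mm width.
- gb4_mid (a point): A ground-steel gauge block, 30 mm wide (its x), 25 mm thick (its y, the measuring length, dark dimples on those faces) and 40 mm tall (z up), about 0.2 kg; this point is its centre, 20 mm above its underside. At the start it stands upright in its slot in the case, its lower 16 mm sunk, its upper 24 mm free; the slots are 36 mm apart along the case's y, in number order. Grip it across the 30 mm width.
- lens_c (a point): Spare projection lens, black stepped cylinder, 42 mm diameter, 56 mm high, standing in the blue tray (120 x 150 mm, 18 mm high) on the other side of the stage; the point is its centre. Leave alone.
- ring_c (a point): Steel ring gauge, 44 mm diameter, 12 mm high, lying in the blue tray; its centre. Leave alone.
- oil_c (a point): Small oil bottle, 32 mm diameter, 75 mm high, in the blue tray; its centre. Leave alone.
Things that resemble listed ones, but are neither listed nor needed, are in the scene too. Leave any green or orange look-alike of the part that bears gb1_mid alone.

How it is judged:
By the outcome, as a careful person would: the job done as asked, in the order asked, and still so for the second after the job is handed in, while the arm keeps its last pose, push and grip.
It also fails if it takes over 72 s, if anything falls off the work surface, if the arm or the gripper's body presses on something with over 40 N, if the wrist force passes 120 N, or if a joint passes its speed limit or range.

## Working session

There is one attempt and no reset: what is moved stays moved. The work goes in short steps, Python scripts to look and compute and a tool call to move; the robot and the scene stay as the last step left them, time stands still between calls to the robot, and variables do not carry over. Pictures are saved under pics/ and viewed, at most 10 in all, crops included, and the job is handed in when it is done.

Besides the shell and the picture viewer there is one more tool, called after ">>>" by a JSON object that holds its "name" and its "arguments". jog_arm: Moves the arm, as the interface text tells. Scaled input: -1 to 1 covers 300 mm each way for a shift and pi/4 rad each way for a turn. Its arguments: {"type":"object","properties":{"deltas":{"type":"array","items":{"type":"object","properties":{"fingers":{"type":"number"},"delta_pos":{"type":"array","items":{"type":"number"}},"yaw":{"type":"number"}}}}},"required":["deltas"]}

```bash
mkdir -p pics; cat > h.py <<'E'
import numpy as np, cv2
from workcell import bot
def cam(n,save=None):
    c=bot.camera(n)
    c['K']=np.array([[c['fx'],0,c['cx']],[0,c['fy'],c['cy']],[0,0,1.]]);c['D']=np.array(c['distortion'],float)
    c['R']=cv2.Rodrigues(np.array(c['rvec'],float))[0];c['t']=np.array(c['tvec'],float).ravel()
    if save: cv2.imwrite('pics/'+save,c['image'][:,:,::-1])
    return c
def rays(c,px):
    u=cv2.undistortPoints(np.array(px,float).reshape(-1,1,2),c['K'],c['D']).reshape(-1,2)
    return -c['R'].T@c['t'], np.c_[u,np.ones(len(u))]@c['R']
def onz(c,px,z):
    o,d=rays(c,px); return o+d*((z-o[2])/d[:,2])[:,None]
def cloud(c):
    v,u=np.mgrid[0:400,0:640]; o,d=rays(c,np.c_[u.ravel(),v.ravel()])
    return (o+d*c['range_z'].reshape(-1,1)).reshape(400,640,3)
def proj(c,P): return cv2.projectPoints(np.array(P,float).reshape(-1,1,3),np.array(c['rvec'],float),c['t'],c['K'],c['D'])[0].reshape(-1,2)
E
python3 - <<'E'
from h import *
import pickle
for n in ['top','scene','wrist']:
    c=cam(n,n+'0.png'); pickle.dump(c,open(n+'0.pkl','wb')); print(n,-c['R'].T@c['t'],c['fx'],(c['range_z']>0).mean())
o=bot.get_obs();print(o)
E
```

```text
top [0.31776632 0.00165329 1.20209874] 480.80061843298273 0.99630078125
scene [0.94916569 0.78653743 0.7222395 ] 465.8924549248381 0.99605859375
wrist [0.05916617 0.50050294 0.37328916] 299.06472489737536 0.99627734375
{'clock': 0.15, 'joint_pos': array([1.32100301e+00, 2.41228153e-01, 4.02725433e-03, 1.33516785e+00,
       2.41287386e-05, 1.57079454e+00]), 'joint_vel': array([ 0.00026232, -0.00171555,  0.00327803,  0.0011063 ,  0.00192502,
       -0.00026652]), 'tau': array([ 2.96494081e-04, -3.72635257e+01,  2.52638018e+01,  1.23610030e-02,
        4.93873256e-05,  3.94154128e-06]), 'eef_pos': array([0.12347875, 0.48402889, 0.23062087]), 'tool_rot': array([ 1.24571284e-01,  9.92210349e-01, -7.78581811e-04, -1.09910861e-04]), 'ft_force': array([ 1.02077958, -0.99799359,  0.78982755]), 'ft_torque': array([ 0.04765593, -0.03826157,  0.0356006 ]), 'grasp_force': 0.0, 'grip_width': 0.08527171049673465}
```

View pics/top0.png

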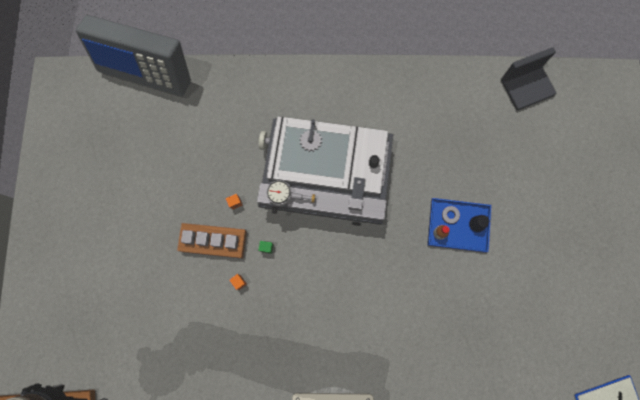

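View pics/scene0.png

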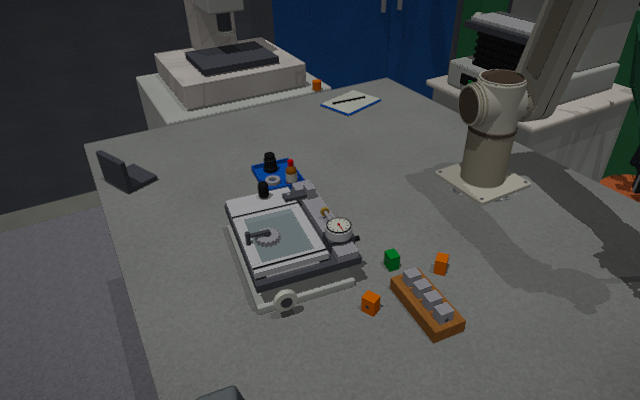

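Top view: case with four steel blocks at (187,237) to (231,242). Dial at (279,192), brass tip ~(312,199), anvil ~(356,204), knob (374,161). The orange cubes (233,201) and (237,282) and the green cube (266,247) stand loose on the bench and are coloured, so they are the look-alikes. The grey steel ones in the case fit the description.

```bash
python3 - <<'E'
from h import *
import pickle
c=pickle.load(open('top0.pkl','rb')); s=pickle.load(open('scene0.pkl','rb'))
im=c['image']; A=cv2.resize(im[145:265,170:400],None,fx=3.4,fy=3.4,interpolation=cv2.INTER_CUBIC)
cv2.imwrite('pics/crop1.png',A[:,:,::-1])
for n,c in (('top',c),('scene',s)):
    P=cloud(c); hsv=cv2.cvtColor(c['image'],cv2.COLOR_RGB2HSV)
    X,Y,Z=P[...,0],P[...,1],P[...,2]
    print(n)
    m=((Z>.044)&(Z<.07)&(X>.1)&(X<.33)&(Y>.15)&(Y<.4)&(hsv[...,1]<70)).astype(np.uint8)
    k,l,st,ce=cv2.connectedComponentsWithStats(m)
    for i in range(1,k):
        if st[i,4]>15:
            q=P[l==i]; print('blk',ce[i].round(1),st[i,4],np.median(q,0).round(4),q.max(0).round(3),q.min(0).round(3))
    m=((Z>.12)&(Z<.16)&(X>.3)&(X<.55)&(Y>-.25)&(Y<.2)).astype(np.uint8)
    k,l,st,ce=cv2.connectedComponentsWithStats(m)
    for i in range(1,k):
        if st[i,4]>8:
            q=P[l==i]; print('hi',ce[i].round(1),st[i,4],np.median(q,0).round(4),q.max(0).round(3),q.min(0).round(3))
    m=((Z>.094)&(Z<.106)&(X>.25)&(X<.4)&(Y>-.25)&(Y<.2)).astype(np.uint8)
    k,l,st,ce=cv2.connectedComponentsWithStats(m)
    for i in range(1,k):
        if st[i,4]>30:
            q=P[l==i]; print('rail',ce[i].round(1),st[i,4],np.median(q,0).round(4),q.max(0).round(3),q.min(0).round(3), cv2.minAreaRect(q[:,:2].astype(np.float32)))
E
```

```text
top
hi [282.1 198.6] 232 [0.5414 0.1205 0.1344] [0.55  0.153 0.142] [0.528 0.064 0.12 ]
hi [311.8 198. ] 28 [0.545  0.0503 0.1237] [0.55  0.06  0.129] [0.537 0.046 0.12 ]
hi [355.  203.4] 127 [ 0.5322 -0.048   0.128 ] [ 0.544 -0.034  0.133] [ 0.52  -0.062  0.12 ]
scene
hi [308.9 187.2] 99 [ 0.5354 -0.0441  0.1287] [ 0.546 -0.03   0.132] [ 0.522 -0.065  0.12 ]
hi [326.4 211.3] 35 [0.5466 0.0514 0.1242] [0.55  0.085 0.13 ] [0.537 0.046 0.12 ]
hi [345.7 224.8] 131 [0.5425 0.1337 0.1365] [0.55  0.155 0.139] [0.53  0.103 0.12 ]
```

View pics/crop1.png

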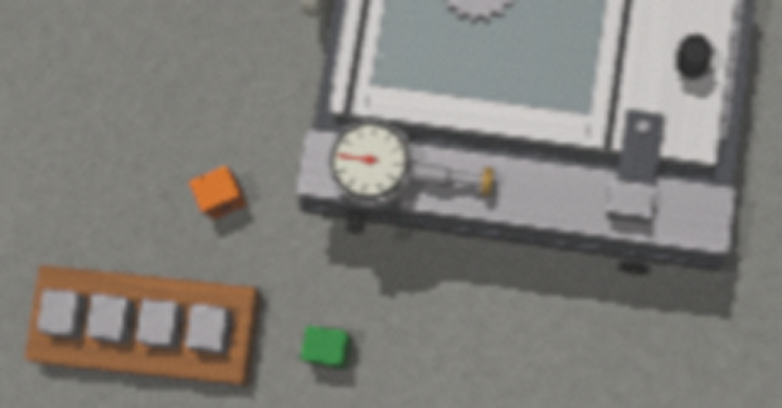

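The crop confirms it: four grey blocks in the wooden case (crop x 60–208, y 312–328), and orange and green cubes outside it. Brass tip at crop (488,181), anvil (632,205), knob (694,55).

```bash
cat > seg.py <<'E'
from h import *
import sys
def comps(P,hsv,n,zr,xr,yr,mn,extra=None):
    X,Y,Z=P[...,0],P[...,1],P[...,2]
    m=(Z>zr[0])&(Z<zr[1])&(X>xr[0])&(X<xr[1])&(Y>yr[0])&(Y<yr[1])
    if extra is not None: m&=extra
    k,l,st,ce=cv2.connectedComponentsWithStats(m.astype(np.uint8),connectivity=4)
    for i in range(1,k):
        if st[i,4]>=mn:
            q=P[l==i]; r=cv2.minAreaRect(q[:,:2].astype(np.float32))
            print(n,ce[i].round(1),st[i,4],'medz',np.median(q[:,2]).round(4),'rect c',np.round(r[0],4),'sz',np.round(r[1],4),'ang',round(r[2],2))
E
python3 - <<'E'
from seg import *
import pickle
for n in ('top','scene'):
    c=pickle.load(open(n+'0.pkl','rb')); P=cloud(c); hsv=cv2.cvtColor(c['image'],cv2.COLOR_RGB2HSV); print(n)
    comps(P,hsv,'blk',(.04,.07),(.3,.55),(.15,.45),8,hsv[...,1]<70)
    comps(P,hsv,'case',(.02,.04),(.3,.55),(.15,.45),60,hsv[...,1]>100)
    comps(P,hsv,'rail',(.092,.1015),(.45,.6),(-.25,.25),40)
    comps(P,hsv,'hi',(.115,.17),(.5,.7),(-.25,.2),8)
    comps(P,hsv,'knobtop',(.141,.16),(.5,.7),(-.25,.2),8)
    comps(P,hsv,'brass',(.105,.14),(.5,.7),(0,.09),4,hsv[...,1]>110)
    x,y=[(352,182),(300,240)][n=='scene'] ,0
E
```

```text
top
blk [187.  236.6] 146 medz 0.0527 rect c [0.4621 0.3574] sz [0.0265 0.0304] ang 83.5
blk [201.3 238.1] 143 medz 0.053 rect c [0.4588 0.3214] sz [0.0264 0.0306] ang 82.94
blk [216.2 239.7] 149 medz 0.0526 rect c [0.4555 0.2846] sz [0.0261 0.0299] ang 84.04
blk [230.7 241.2] 144 medz 0.0529 rect c [0.4521 0.2489] sz [0.0254 0.0301] ang 86.02
case [213.2 241. ] 1022 medz 0.0291 rect c [0.4572 0.3025] sz [0.1608 0.0703] ang 84.63
case [237.2 281.6] 111 medz 0.0378 rect c [0.356  0.2326] sz [0.0308 0.0253] ang 37.9
rail [263.  193.3] 148 medz 0.0989 rect c [0.5612 0.165 ] sz [0.0266 0.0458] ang 83.25
rail [337.4 203.9] 1344 medz 0.0989 rect c [ 0.5387 -0.0053] sz [0.2264 0.0476] ang 82.31
hi [311.2 138. ] 66 medz 0.1217 rect c [0.6898 0.0555] sz [0.0214 0.0239] ang 60.16
hi [303.5 143.5] 12 medz 0.1166 rect c [0.6769 0.0728] sz [0.01   0.0072] ang 73.91
hi [316.7 144.4] 12 medz 0.1167 rect c [0.676  0.0414] sz [0.0071 0.0134] ang 32.87
hi [373.3 160.8] 114 medz 0.1424 rect c [ 0.6319 -0.0904] sz [0.0228 0.0234] ang 21.23
hi [357.5 181.7] 10 medz 0.1179 rect c [ 0.5856 -0.0543] sz [0.0
[... 974 characters left out ...]
g 81.52
rail [343.9 248.7] 308 medz 0.0996 rect c [0.5632 0.1502] sz [0.066  0.0787] ang 62.36
hi [262.6 188.8] 155 medz 0.1353 rect c [ 0.6343 -0.0898] sz [0.0241 0.0243] ang 67.93
hi [308.5 188.3] 130 medz 0.1276 rect c [ 0.5354 -0.0475] sz [0.0271 0.0347] ang 1.72
hi [290.1 194.3] 47 medz 0.1159 rect c [ 0.5775 -0.0554] sz [0.026  0.0307] ang 82.57
hi [336.4 227.3] 643 medz 0.1351 rect c [0.5479 0.1025] sz [0.1115 0.0553] ang 69.03
hi [269.1 234.3] 179 medz 0.117 rect c [0.6839 0.0579] sz [0.0383 0.0518] ang 13.13
knobtop [262.1 183.9] 52 medz 0.1454 rect c [ 0.6338 -0.0903] sz [0.021  0.0202] ang 47.92
brass [323.9 210.2] 36 medz 0.1246 rect c [0.5467 0.0503] sz [0.0182 0.0098] ang 19.79
```

```bash
cat > go.py <<'E'
# usage: go.py x y z tooly_angle_deg  -> scaled deltas
from h import *
import sys
from scipy.spatial.transform import Rotation as R
x,y,z,a=map(float,sys.argv[1:5]); o=bot.get_obs(); M=R.from_quat(o['tool_rot']).as_matrix()
ca=np.degrees(np.arctan2(M[1,1],M[0,1])); da=(ca-a+90)%180-90
print('t',o['clock'],'pos',o['eef_pos'].round(4),'ang',ca.round(2),'F',o['ft_force'].round(1),'j',o['joint_pos'].round(2))
print('delta',(M.T@(np.array([x,y,z])-o['eef_pos'])/.3).round(4),'yaw',round(da/45,4))
E
python3 go.py 0.4521 0.2489 0.13 -5.3
```

```text
t 0.15 pos [0.1235 0.484  0.2306] ang 75.69 F [ 1.  -1.   0.8] j [1.32 0.24 0.   1.34 0.   1.57]
delta [-1.2552 -0.4881  0.3361] yaw 1.7997
```

>>> {"name": "jog_arm", "arguments": {"deltas": [{"delta_pos": [-0.9, -0.35, 0.0], "yaw": 1, "fingers": 1}, {"delta_pos": [-0.9, -0.35, 0.0], "yaw": 1, "fingers": 1}, {"delta_pos": [-0.9, -0.35, 0.0], "yaw": 1, "fingers": 1}, {"delta_pos": [-0.9, -0.35, 0.0], "yaw": 1, "fingers": 1}, {"delta_pos": [-0.9, -0.35, 0.0], "yaw": 1, "fingers": 1}, {"delta_pos": [-0.9, -0.35, 0.0], "yaw": 1, "fingers": 1}, {"delta_pos": [-0.9, -0.35, 0.0], "yaw": 1, "fingers": 1}, {"delta_pos": [-0.9, -0.35, 0.0], "yaw": 1, "fingers": 1}]}}

```text
clock: 0.95
eef_pos: [0.3596, 0.3153, 0.2309]
tool_rot: [0.496, 0.868, -0.0, -0.0]
ft_force: [-0.5, 0.1, -0.3]
grip_width: 0.0852
grasp_force: 0.0
```

```bash
python3 go.py 0.4521 0.2489 0.13 -5.3
```

```text
t 0.95 pos [0.3596 0.3153 0.2309] ang 30.56 F [-0.5  0.1 -0.3] j [ 0.72  0.2  -0.05  1.32  0.    1.76]
delta [-0.3474  0.1535  0.336 ] yaw 0.7969
```

>>> {"name": "jog_arm", "arguments": {"deltas": [{"delta_pos": [-0.347, 0.1535, 0.2], "yaw": 0.797, "fingers": 1}, {"delta_pos": [-0.347, 0.1535, 0.2], "yaw": 0.797, "fingers": 1}, {"delta_pos": [-0.347, 0.1535, 0.2], "yaw": 0.797, "fingers": 1}, {"delta_pos": [-0.347, 0.1535, 0.2], "yaw": 0.797, "fingers": 1}, {"delta_pos": [-0.347, 0.1535, 0.2], "yaw": 0.797, "fingers": 1}, {"delta_pos": [-0.347, 0.1535, 0.2], "yaw": 0.797, "fingers": 1}]}}

```text
clock: 1.55
eef_pos: [0.4511, 0.2511, 0.1714]
tool_rot: [0.737, 0.676, -0.0, -0.0]
ft_force: [-0.2, -0.0, 0.8]
grip_width: 0.0851
grasp_force: 0.0
```

```bash
python3 - <<'E'
from seg import *
c=cam('wrist','w1.png'); P=cloud(c); hsv=cv2.cvtColor(c['image'],cv2.COLOR_RGB2HSV)
comps(P,hsv,'blk',(.045,.07),(.35,.55),(.15,.45),30,hsv[...,1]<70)
comps(P,hsv,'case',(.02,.04),(.3,.55),(.15,.45),60,hsv[...,1]>100)
comps(P,hsv,'rail',(.092,.1015),(.45,.6),(-.25,.25),40)
E
python3 go.py 0.4521 0.2489 0.03 -5.3
```

```text
blk [318.9  70.3] 1231 medz 0.0542 rect c [0.4625 0.3571] sz [0.0249 0.0296] ang 85.14
blk [318.4 115.4] 1068 medz 0.0542 rect c [0.4591 0.3212] sz [0.0238 0.0297] ang 84.97
blk [317.9 157.5] 1032 medz 0.0541 rect c [0.4558 0.2858] sz [0.0252 0.0299] ang 84.85
blk [317.9 197. ] 946 medz 0.054 rect c [0.4527 0.25  ] sz [0.0253 0.0292] ang 85.26
case [317.7 126.7] 8314 medz 0.0301 rect c [0.4573 0.3036] sz [0.16   0.0701] ang 84.91
case [412.  180.4] 233 medz 0.0332 rect c [0.544  0.2509] sz [0.0311 0.0116] ang 89.95
case [231.2 208.4] 310 medz 0.0363 rect c [0.3635 0.239 ] sz [0.013 0.025] ang 38.39
case [314.9 256.9] 233 medz 0.0329 rect c [0.4434 0.1803] sz [0.0065 0.0239] ang 81.38
rail [475.5 284.4] 133 medz 0.0977 rect c [0.5769 0.1771] sz [0.0051 0.018 ] ang 67.89
rail [407.3 323.6] 207 medz 0.0973 rect c [0.5223 0.1433] sz [0.0203 0.011 ] ang 18.42
t 1.6 pos [0.4512 0.2512 0.1716] ang -4.89 F [-0.2  0.6  0.2] j [ 0.51  0.31 -0.07  1.2   0.    2.16]
delta [-0.0076  0.0035  0.4721] yaw 0.009
```

View pics/w1.png

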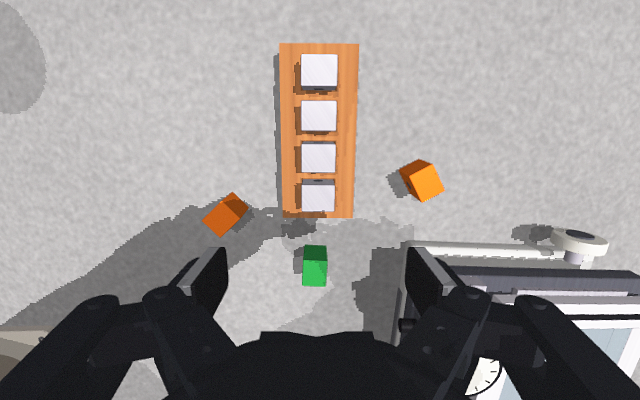

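The wrist view shows the four blocks in the case at (319,70), (318,115), (318,157) and (318,197). I take the nearest one, (318,197); the orange and green cubes stay clear of the fingers.

>>> {"name": "jog_arm", "arguments": {"deltas": [{"delta_pos": [-0.005, 0.005, 0.12], "yaw": 0.005, "fingers": 1}, {"delta_pos": [-0.005, 0.005, 0.24], "yaw": 0.005, "fingers": 1}, {"delta_pos": [-0.005, 0.005, 0.34], "yaw": 0.005, "fingers": 1}, {"delta_pos": [-0.005, 0.005, 0.42], "yaw": 0.005, "fingers": 1}, {"delta_pos": [-0.005, 0.005, 0.45], "yaw": 0.005, "fingers": 1}, {"delta_pos": [-0.005, 0.005, 0.468], "yaw": 0.005, "fingers": 1}, {"delta_pos": [-0.005, 0.005, 0.468], "yaw": 0.005, "fingers": 1}]}}

```text
clock: 2.3
eef_pos: [0.4535, 0.249, 0.0314]
tool_rot: [0.739, 0.674, 0.0, 0.0]
ft_force: [0.0, 0.2, 0.5]
grip_width: 0.0854
grasp_force: 0.0
```

>>> {"name": "jog_arm", "arguments": {"deltas": [{"delta_pos": [0, 0, 0], "yaw": 0, "fingers": 0.5}, {"delta_pos": [0, 0, 0], "yaw": 0, "fingers": 0.4}, {"delta_pos": [0, 0, 0], "yaw": 0, "fingers": 0}, {"delta_pos": [0, 0, 0], "yaw": 0, "fingers": 0}, {"delta_pos": [0, 0, 0], "yaw": 0, "fingers": 0}, {"delta_pos": [0, 0, 0], "yaw": 0, "fingers": 0}, {"delta_pos": [0, 0, 0], "yaw": 0, "fingers": 0}]}}

```text
clock: 3.0
eef_pos: [0.4528, 0.2487, 0.0318]
tool_rot: [0.74, 0.673, 0.0, -0.001]
ft_force: [-3.8, 0.8, 6.8]
grip_width: 0.0291
grasp_force: 61.9
```

```bash
python3 go.py 0.4525 0.2497 0.18 -5.1
```

```text
t 3.0 pos [0.4528 0.2487 0.0318] ang -5.38 F [-3.8  0.8  6.8] j [ 0.5   0.45 -0.26  0.86  0.    2.17]
delta [ 0.0038 -0.0016 -0.494 ] yaw -0.0062
```

>>> {"name": "jog_arm", "arguments": {"deltas": [{"delta_pos": [0, 0, -0.04], "yaw": 0, "fingers": 0}, {"delta_pos": [0, 0, -0.15], "yaw": 0, "fingers": 0}, {"delta_pos": [0, 0, -0.3], "yaw": 0, "fingers": 0}, {"delta_pos": [0, 0, -0.45], "yaw": 0, "fingers": 0}, {"delta_pos": [0, 0, -0.55], "yaw": 0, "fingers": 0}, {"delta_pos": [0, 0, -0.55], "yaw": 0, "fingers": 0}]}}

```text
clock: 3.6
eef_pos: [0.4563, 0.2497, 0.2017]
tool_rot: [0.74, 0.673, 0.005, 0.001]
ft_force: [1.2, -0.1, -1.9]
grip_width: 0.0288
grasp_force: 62.5
```

```bash
python3 go.py 0.5425 0.0285 0.2 -7.5; python3 - <<'E'
from seg import *
for n in ('scene','top'):
    c=cam(n,n+'1.png'); P=cloud(c); hsv=cv2.cvtColor(c['image'],cv2.COLOR_RGB2HSV)
    print([ (P[int(v),int(u)]).round(3) for u,v in proj(c,[[.452,.25,.054],[.4528,.2487,.17]])])
E
```

```text
t 3.6 pos [0.4563 0.2497 0.2017] ang -5.42 F [ 1.2 -0.1 -1.9] j [ 0.5   0.29 -0.01  1.26 -0.    2.17]
delta [-0.7069  0.3555  0.005 ] yaw 0.0463
[array([0.434, 0.229, 0.03 ]), array([0.302, 0.081, 0.001])]
[array([0.459, 0.261, 0.014]), array([0.448, 0.239, 0.214])]
```

>>> {"name": "jog_arm", "arguments": {"deltas": [{"delta_pos": [-0.7, 0.355, 0], "yaw": 0.046, "fingers": 0}, {"delta_pos": [-0.7, 0.355, 0], "yaw": 0.046, "fingers": 0}, {"delta_pos": [-0.7, 0.355, 0], "yaw": 0.046, "fingers": 0}, {"delta_pos": [-0.7, 0.355, 0], "yaw": 0.046, "fingers": 0}, {"delta_pos": [-0.7, 0.355, 0], "yaw": 0.046, "fingers": 0}, {"delta_pos": [-0.7, 0.355, 0], "yaw": 0.046, "fingers": 0}, {"delta_pos": [-0.7, 0.355, 0], "yaw": 0.046, "fingers": 0}]}}

```text
clock: 4.4
eef_pos: [0.5382, 0.0283, 0.1934]
tool_rot: [0.752, 0.659, -0.002, -0.002]
ft_force: [-0.8, 0.6, -2.1]
grip_width: 0.029
grasp_force: 62.4
```

```bash
python3 go.py 0.5427 0.029 0.12 -7.5; python3 - <<'E'
from seg import *
c=cam('wrist','w2.png'); P=cloud(c); hsv=cv2.cvtColor(c['image'],cv2.COLOR_RGB2HSV)
comps(P,hsv,'rail',(.097,.103),(.45,.6),(-.25,.25),100)
comps(P,hsv,'brass',(.103,.14),(.5,.7),(0,.09),10,hsv[...,1]>110)
comps(P,hsv,'held',(.16,.25),(.5,.6),(0,.06),30,(hsv[...,1]<60)&(hsv[...,2]>70))
E
```

```text
t 4.4 pos [0.5382 0.0283 0.1934] ang -7.61 F [-0.8  0.6 -2.1] j [0.05 0.34 0.04 1.28 0.   1.76]
delta [0.0046 0.0158 0.2446] yaw -0.0025
rail [322.6  11. ] 1449 medz 0.1003 rect c [0.5609 0.1664] sz [0.021  0.0463] ang 83.77
rail [271.9  62.7] 238 medz 0.0995 rect c [0.5195 0.1397] sz [0.0114 0.0113] ang 83.07
rail [373.5  91.5] 176 medz 0.102 rect c [0.5933 0.1095] sz [0.0506 0.0046] ang 82.14
rail [322.8 165.6] 5126 medz 0.1001 rect c [0.5463 0.0535] sz [0.1082 0.0463] ang 82.36
rail [370.1 189.9] 336 medz 0.1021 rect c [0.5845 0.0347] sz [0.0984 0.006 ] ang 82.48
rail [390.1 247.4] 118 medz 0.1026 rect c [ 0.5951 -0.0173] sz [0.0238 0.0117] ang 66.83
rail [317.4 320.8] 1061 medz 0.1 rect c [ 0.5287 -0.079 ] sz [0.0452 0.0457] ang 81.39
brass [322.4 184.1] 264 medz 0.1261 rect c [0.5453 0.0491] sz [0.0061 0.0184] ang 81.83
held [316.4 257.7] 4771 medz 0.2153 rect c [0.5385 0.0296] sz [0.0259 0.0301] ang 82.74
held [273.4 255.1] 399 medz 0.2199 rect c [0.5222 0.0406] sz [0.0041 0.0061] ang 38.92
held [359.2 254.9] 400 medz 0.219 rect c [0.5572 0.036 ] sz [0.0061 0.0041] ang 37.24
```

View pics/w2.png

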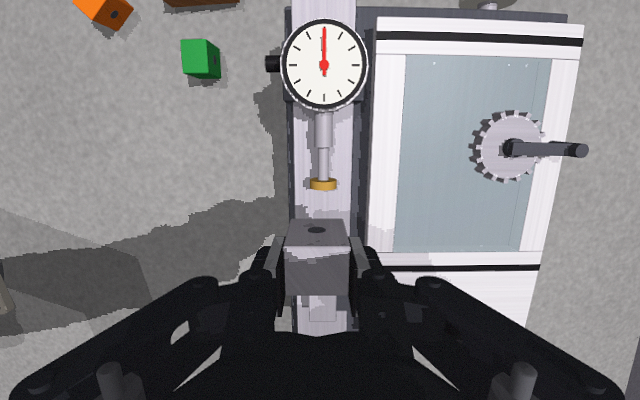

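The wrist view shows the block held upright between the pads (top at (316,230)). The brass tip is at (322,184), the rail is clear below, and the needle points straight up (324,45) at zero.

>>> {"name": "jog_arm", "arguments": {"deltas": [{"delta_pos": [0.002, 0.016, 0.08], "yaw": 0, "fingers": 0}, {"delta_pos": [0.002, 0.016, 0.16], "yaw": 0, "fingers": 0}, {"delta_pos": [0.002, 0.016, 0.2], "yaw": 0, "fingers": 0}, {"delta_pos": [0.002, 0.016, 0.22], "yaw": 0, "fingers": 0}, {"delta_pos": [0.002, 0.016, 0.22], "yaw": 0, "fingers": 0}, {"delta_pos": [0.002, 0.016, 0.22], "yaw": 0, "fingers": 0}, {"delta_pos": [0.002, 0.016, 0.22], "yaw": 0, "fingers": 0}]}}

```text
clock: 5.15
eef_pos: [0.5453, 0.0294, 0.1312]
tool_rot: [0.752, 0.66, 0.001, 0.001]
ft_force: [0.1, -0.3, -1.9]
grip_width: 0.0287
grasp_force: 62.4
```

```bash
python3 go.py 0.5427 0.0284 0.118 -7.5; python3 - <<'E'
from seg import *
c=cam('wrist'); P=cloud(c); hsv=cv2.cvtColor(c['image'],cv2.COLOR_RGB2HSV)
comps(P,hsv,'brass',(.103,.14),(.5,.7),(0,.09),10,hsv[...,1]>110)
comps(P,hsv,'held',(.13,.2),(.5,.6),(0,.06),30,(hsv[...,1]<60)&(hsv[...,2]>70))
E
```

```text
t 5.15 pos [0.5453 0.0294 0.1312] ang -7.46 F [ 0.1 -0.3 -1.9] j [ 0.05  0.39 -0.05  1.13 -0.    1.75]
delta [-0.0045 -0.0084  0.0438] yaw 0.0009
brass [311.5 212.1] 564 medz 0.1259 rect c [0.5452 0.0476] sz [0.0093 0.0189] ang 82.64
held [316.4 262.2] 4225 medz 0.1532 rect c [0.5457 0.0306] sz [0.0262 0.0299] ang 83.42
held [273.3 255.4] 400 medz 0.1578 rect c [0.5281 0.0413] sz [0.0047 0.0052] ang 79.28
held [359.2 254.9] 394 medz 0.1571 rect c [0.565  0.0364] sz [0.0052 0.0047] ang 0.06
```

>>> {"name": "jog_arm", "arguments": {"deltas": [{"delta_pos": [-0.0045, -0.0085, 0.02], "yaw": 0, "fingers": 0}, {"delta_pos": [-0.0045, -0.0085, 0.034], "yaw": 0, "fingers": 0}, {"delta_pos": [-0.0045, -0.0085, 0.038], "yaw": 0, "fingers": 0}, {"delta_pos": [-0.0045, -0.0085, 0.04], "yaw": 0, "fingers": 0}, {"delta_pos": [-0.0045, -0.0085, 0.04], "yaw": 0, "fingers": 0}, {"delta_pos": [-0.0045, -0.0085, 0.04], "yaw": 0, "fingers": 0}]}}

```text
clock: 5.8
eef_pos: [0.5421, 0.0282, 0.1179]
tool_rot: [0.752, 0.66, 0.0, 0.0]
ft_force: [-0.9, -0.0, -1.7]
grip_width: 0.0286
grasp_force: 62.6
```

```bash
python3 go.py 0.5427 0.0284 0.118 -7.5; python3 - <<'E'
from seg import *
c=cam('wrist'); P=cloud(c); hsv=cv2.cvtColor(c['image'],cv2.COLOR_RGB2HSV)
comps(P,hsv,'held',(.13,.2),(.5,.6),(0,.06),300,(hsv[...,1]<60)&(hsv[...,2]>70))
E
```

```text
t 5.8 pos [0.5421 0.0282 0.1179] ang -7.47 F [-0.9 -0.  -1.7] j [ 0.05  0.4  -0.08  1.09  0.    1.75]
delta [ 0.0008  0.002  -0.0003] yaw 0.0006
held [316.4 266.1] 3729 medz 0.14 rect c [0.5425 0.0293] sz [0.0261 0.0296] ang 82.91
held [272.5 258.1] 339 medz 0.1468 rect c [0.525  0.0401] sz [0.0049 0.0051] ang 79.73
held [360.  257.5] 344 medz 0.1462 rect c [0.5618 0.0353] sz [0.0045 0.0051] ang 85.84
```

>>> {"name": "jog_arm", "arguments": {"deltas": [{"delta_pos": [0.001, 0.002, 0.002], "yaw": 0, "fingers": 0}, {"delta_pos": [0.001, 0.002, 0.004], "yaw": 0, "fingers": 0}, {"delta_pos": [0.001, 0.002, 0.004], "yaw": 0, "fingers": 0}]}}

```text
clock: 6.15
eef_pos: [0.5421, 0.0283, 0.1178]
tool_rot: [0.752, 0.66, -0.0, 0.0]
ft_force: [-3.5, -1.0, 4.8]
grip_width: 0.0289
grasp_force: 63.6
```

>>> {"name": "jog_arm", "arguments": {"deltas": [{"delta_pos": [0, 0, 0], "yaw": 0, "fingers": 0.4}, {"delta_pos": [0, 0, 0], "yaw": 0, "fingers": 0.5}, {"delta_pos": [0, 0, 0], "yaw": 0, "fingers": 0.6}, {"delta_pos": [0, 0, 0], "yaw": 0, "fingers": 0.7}, {"delta_pos": [0, 0, 0], "yaw": 0, "fingers": 0.7}, {"delta_pos": [0, 0, -0.05], "yaw": 0, "fingers": 0.7}, {"delta_pos": [0, 0, -0.15], "yaw": 0, "fingers": 1}, {"delta_pos": [0, 0, -0.28], "yaw": 0, "fingers": 1}, {"delta_pos": [0, 0, -0.28], "yaw": 0, "fingers": 1}, {"delta_pos": [0, 0, -0.28], "yaw": 0, "fingers": 1}]}}

```text
clock: 7.15
eef_pos: [0.5432, 0.0285, 0.2018]
tool_rot: [0.752, 0.66, 0.001, 0.001]
ft_force: [0.1, -0.3, 0.0]
grip_width: 0.0852
grasp_force: 0.0
```

```bash
python3 go.py 0.456 0.2846 0.2 -5.1; python3 - <<'E'
from seg import *
c=cam('wrist','w3.png'); P=cloud(c); hsv=cv2.cvtColor(c['image'],cv2.COLOR_RGB2HSV)
comps(P,hsv,'blktop',(.136,.145),(.5,.6),(0,.06),100,(hsv[...,1]<60)&(hsv[...,2]>70))
comps(P,hsv,'brass',(.103,.135),(.5,.7),(0.04,.09),10,hsv[...,1]>110)
comps(P,hsv,'anvil',(.12,.135),(.5,.58),(-.1,0),30)
E
```

```text
t 7.15 pos [0.5432 0.0285 0.2018] ang -7.47 F [ 0.1 -0.3  0. ] j [0.05 0.34 0.06 1.29 0.   1.75]
delta [ 0.8086 -0.3993  0.0054] yaw -0.0527
blktop [314.8 213.6] 1387 medz 0.14 rect c [0.5426 0.0299] sz [0.0246 0.0297] ang 82.5
brass [314.9 183.1] 245 medz 0.1262 rect c [0.545 0.047] sz [0.0104 0.0183] ang 82.56
anvil [315.2 297.4] 955 medz 0.1284 rect c [ 0.5327 -0.0474] sz [0.0304 0.0219] ang 82.62
```

View pics/w3.png

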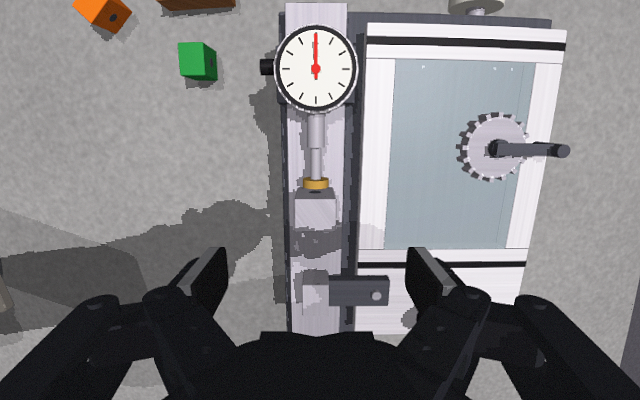

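The block stands on the rail at (315,210), just before the brass tip (315,183), and the needle is still at zero. The anvil front is at about y=-0.032, so the gap is about 79 mm and two blocks are needed.

>>> {"name": "jog_arm", "arguments": {"deltas": [{"delta_pos": [0.811, -0.399, 0.0], "yaw": -0.053, "fingers": 1}, {"delta_pos": [0.811, -0.399, 0.0], "yaw": -0.053, "fingers": 1}, {"delta_pos": [0.811, -0.399, 0.0], "yaw": -0.053, "fingers": 1}, {"delta_pos": [0.811, -0.399, 0.0], "yaw": -0.053, "fingers": 1}, {"delta_pos": [0.811, -0.399, 0.0], "yaw": -0.053, "fingers": 1}, {"delta_pos": [0.811, -0.399, 0.0], "yaw": -0.053, "fingers": 1}, {"delta_pos": [0.811, -0.399, 0.0], "yaw": -0.053, "fingers": 1}, {"delta_pos": [0.811, -0.399, 0.15], "yaw": -0.053, "fingers": 1}, {"delta_pos": [0.811, -0.399, 0.25], "yaw": -0.053, "fingers": 1}, {"delta_pos": [0.811, -0.399, 0.3], "yaw": -0.053, "fingers": 1}, {"delta_pos": [0.811, -0.399, 0.3], "yaw": -0.053, "fingers": 1}, {"delta_pos": [0.811, -0.399, 0.3], "yaw": -0.053, "fingers": 1}]}}

```text
clock: 8.4
eef_pos: [0.4553, 0.2841, 0.1102]
tool_rot: [0.738, 0.675, -0.001, -0.0]
ft_force: [-0.5, 0.4, 0.5]
grip_width: 0.0855
grasp_force: 0.0
```

```bash
python3 go.py 0.4559 0.2855 0.0325 -5.1; python3 - <<'E'
from seg import *
c=cam('wrist'); P=cloud(c); hsv=cv2.cvtColor(c['image'],cv2.COLOR_RGB2HSV)
comps(P,hsv,'blk',(.045,.06),(.35,.55),(.15,.45),30,hsv[...,1]<70)
E
```

```text
t 8.4 pos [0.4553 0.2841 0.1102] ang -5.16 F [-0.5  0.4  0.5] j [ 0.56  0.4  -0.1   1.07 -0.    2.22]
delta [0.005  0.0019 0.259 ] yaw -0.0013
blk [316.8 108.4] 1854 medz 0.0541 rect c [0.4623 0.3575] sz [0.0242 0.0298] ang 84.9
blk [316.8 163.9] 1714 medz 0.054 rect c [0.4592 0.3215] sz [0.0255 0.0297] ang 84.22
blk [316.6 214.1] 1539 medz 0.054 rect c [0.4558 0.286 ] sz [0.025  0.0298] ang 84.79
```

>>> {"name": "jog_arm", "arguments": {"deltas": [{"delta_pos": [0.006, 0.001, 0.1], "yaw": 0, "fingers": 1}, {"delta_pos": [0.006, 0.001, 0.2], "yaw": 0, "fingers": 1}, {"delta_pos": [0.006, 0.001, 0.24], "yaw": 0, "fingers": 1}, {"delta_pos": [0.006, 0.001, 0.257], "yaw": 0, "fingers": 1}, {"delta_pos": [0.006, 0.001, 0.257], "yaw": 0, "fingers": 1}, {"delta_pos": [0.006, 0.001, 0.257], "yaw": 0, "fingers": 0.5}, {"delta_pos": [0.006, 0.001, 0.257], "yaw": 0, "fingers": 0.4}, {"delta_pos": [0.006, 0.001, 0.257], "yaw": 0, "fingers": 0}, {"delta_pos": [0.006, 0.001, 0.257], "yaw": 0, "fingers": 0}, {"delta_pos": [0.006, 0.001, 0.257], "yaw": 0, "fingers": 0}, {"delta_pos": [0.006, 0.001, 0.257], "yaw": 0, "fingers": 0}, {"delta_pos": [0.006, 0.001, 0.257], "yaw": 0, "fingers": 0}]}}

```text
clock: 9.65
eef_pos: [0.4564, 0.2875, 0.0345]
tool_rot: [0.738, 0.675, 0.001, 0.0]
ft_force: [-1.0, 0.2, 5.4]
grip_width: 0.029
grasp_force: 60.8
```

>>> {"name": "jog_arm", "arguments": {"deltas": [{"delta_pos": [0, 0, -0.04], "yaw": 0, "fingers": 0}, {"delta_pos": [0, 0, -0.15], "yaw": 0, "fingers": 0}, {"delta_pos": [0, 0, -0.3], "yaw": 0, "fingers": 0}, {"delta_pos": [0, 0, -0.45], "yaw": 0, "fingers": 0}, {"delta_pos": [0, 0, -0.58], "yaw": 0, "fingers": 0}, {"delta_pos": [0, 0, -0.58], "yaw": 0, "fingers": 0}, {"delta_pos": [0, 0, -0.58], "yaw": 0, "fingers": 0}, {"delta_pos": [0, 0, -0.58], "yaw": 0, "fingers": 0}]}}

```text
clock: 10.45
eef_pos: [0.4546, 0.2862, 0.206]
tool_rot: [0.738, 0.675, -0.002, -0.0]
ft_force: [-0.5, -0.4, -2.2]
grip_width: 0.0289
grasp_force: 63.4
```

```bash
python3 go.py 0.5390 0.0007 0.205 -7.5
```

```text
t 10.45 pos [0.4546 0.2862 0.206 ] ang -5.09 F [-0.5 -0.4 -2.2] j [ 0.56  0.33  0.06  1.3  -0.    2.22]
delta [-0.9231  0.3646  0.0043] yaw 0.0536
```

>>> {"name": "jog_arm", "arguments": {"deltas": [{"delta_pos": [-0.92, 0.3645, 0], "yaw": 0.054, "fingers": 0}, {"delta_pos": [-0.92, 0.3645, 0], "yaw": 0.054, "fingers": 0}, {"delta_pos": [-0.92, 0.3645, 0], "yaw": 0.054, "fingers": 0}, {"delta_pos": [-0.92, 0.3645, 0], "yaw": 0.054, "fingers": 0}, {"delta_pos": [-0.92, 0.3645, 0], "yaw": 0.054, "fingers": 0}, {"delta_pos": [-0.92, 0.3645, 0], "yaw": 0.054, "fingers": 0}, {"delta_pos": [-0.92, 0.3645, 0], "yaw": 0.054, "fingers": 0}, {"delta_pos": [-0.92, 0.3645, 0.03], "yaw": 0.054, "fingers": 0}, {"delta_pos": [-0.92, 0.3645, 0.08], "yaw": 0.054, "fingers": 0}, {"delta_pos": [-0.92, 0.3645, 0.1], "yaw": 0.054, "fingers": 0}, {"delta_pos": [-0.92, 0.3645, 0.1], "yaw": 0.054, "fingers": 0}, {"delta_pos": [-0.92, 0.3645, 0.1], "yaw": 0.054, "fingers": 0}]}}

```text
clock: 11.65
eef_pos: [0.5398, 0.0034, 0.1773]
tool_rot: [0.751, 0.66, -0.0, -0.0]
ft_force: [0.7, 1.0, -2.2]
grip_width: 0.0282
grasp_force: 63.4
```

```bash
cat > chk.py <<'E'
from seg import *
c=cam('wrist'); P=cloud(c); hsv=cv2.cvtColor(c['image'],cv2.COLOR_RGB2HSV)
g=(hsv[...,1]<60)&(hsv[...,2]>70)
comps(P,hsv,'held',(.142,.2),(.5,.6),(-.03,.06),300,g)
comps(P,hsv,'b140',(.1365,.1425),(.5,.6),(-.03,.06),100,g)
comps(P,hsv,'brass',(.103,.135),(.5,.7),(0.04,.09),10,hsv[...,1]>110)
E
python3 chk.py; python3 go.py 0.5388 0.0007 0.118 -7.5
```

```text
held [316.4 260.7] 4507 medz 0.1964 rect c [0.5397 0.0019] sz [0.0262 0.0299] ang 83.03
b140 [315.2 187.2] 1933 medz 0.1401 rect c [0.5425 0.0295] sz [0.0255 0.0301] ang 82.91
brass [315.9 153.2] 291 medz 0.1268 rect c [0.5456 0.0489] sz [0.0061 0.0185] ang 82.23
t 11.7 pos [0.5403 0.0032 0.1778] ang -7.44 F [-0.1 -0.2 -2.9] j [0.01 0.35 0.01 1.23 0.   1.71]
delta [-0.009  -0.0039  0.1994] yaw 0.0014
```

>>> {"name": "jog_arm", "arguments": {"deltas": [{"delta_pos": [-0.001, -0.003, 0.07], "yaw": 0.001, "fingers": 0}, {"delta_pos": [-0.001, -0.003, 0.13], "yaw": 0.001, "fingers": 0}, {"delta_pos": [-0.001, -0.003, 0.16], "yaw": 0.001, "fingers": 0}, {"delta_pos": [-0.001, -0.003, 0.172], "yaw": 0.001, "fingers": 0}, {"delta_pos": [-0.001, -0.003, 0.175], "yaw": 0.001, "fingers": 0}, {"delta_pos": [-0.001, -0.003, 0.175], "yaw": 0.001, "fingers": 0}, {"delta_pos": [-0.001, -0.003, 0.175], "yaw": 0.001, "fingers": 0}]}}

```text
clock: 12.4
eef_pos: [0.54, 0.0022, 0.126]
tool_rot: [0.752, 0.659, 0.001, 0.001]
ft_force: [0.7, -0.1, -1.8]
grip_width: 0.0287
grasp_force: 63.5
```

```bash
python3 chk.py; python3 go.py 0.5388 0.0027 0.1214 -7.5
```

```text
held [272.5 259.2] 315 medz 0.1558 rect c [0.5229 0.0141] sz [0.0047 0.0051] ang 76.14
held [360.2 259. ] 307 medz 0.1561 rect c [0.5597 0.0092] sz [0.0043 0.0051] ang 88.08
held [316.3 271.5] 3184 medz 0.1455 rect c [5.399e-01 5.000e-04] sz [0.0264 0.0287] ang 82.69
b140 [313.8 208.4] 3541 medz 0.1401 rect c [0.5425 0.0294] sz [0.0251 0.0302] ang 82.38
b140 [316.  243.9] 307 medz 0.1396 rect c [0.5415 0.0129] sz [0.0014 0.0284] ang 82.82
brass [314.2 161.7] 543 medz 0.1267 rect c [0.5451 0.0489] sz [0.0062 0.0188] ang 82.29
t 12.45 pos [0.5399 0.0022 0.126 ] ang -7.56 F [-0.4  0.2 -1.8] j [ 0.    0.38 -0.08  1.11  0.    1.71]
delta [ 0.0011 -0.004   0.0152] yaw -0.0014
```

>>> {"name": "jog_arm", "arguments": {"deltas": [{"delta_pos": [0, -0.0035, 0.008], "yaw": 0, "fingers": 0}, {"delta_pos": [0, -0.0035, 0.014], "yaw": 0, "fingers": 0}, {"delta_pos": [0, -0.0035, 0.016], "yaw": 0, "fingers": 0}, {"delta_pos": [0, -0.0035, 0.018], "yaw": 0, "fingers": 0}, {"delta_pos": [0, -0.0035, 0.018], "yaw": 0, "fingers": 0}, {"delta_pos": [0, -0.0035, 0.018], "yaw": 0, "fingers": 0}]}}

```text
clock: 13.05
eef_pos: [0.5381, 0.0023, 0.1206]
tool_rot: [0.752, 0.659, 0.0, 0.0]
ft_force: [-3.7, 0.3, 6.0]
grip_width: 0.0285
grasp_force: 64.3
```

>>> {"name": "jog_arm", "arguments": {"deltas": [{"delta_pos": [0, 0, 0], "yaw": 0, "fingers": 0.4}, {"delta_pos": [0, 0, 0], "yaw": 0, "fingers": 0.5}, {"delta_pos": [0, 0, 0], "yaw": 0, "fingers": 0.6}, {"delta_pos": [0, 0, 0], "yaw": 0, "fingers": 0.7}, {"delta_pos": [0, 0, 0], "yaw": 0, "fingers": 0.7}, {"delta_pos": [0, 0, -0.05], "yaw": 0, "fingers": 0.7}, {"delta_pos": [0, 0, -0.15], "yaw": 0, "fingers": 1}, {"delta_pos": [0, 0, -0.3], "yaw": 0, "fingers": 1}, {"delta_pos": [0, 0, -0.3], "yaw": 0, "fingers": 1}, {"delta_pos": [0, 0, -0.3], "yaw": 0, "fingers": 1}]}}

```text
clock: 14.05
eef_pos: [0.5393, 0.0024, 0.2111]
tool_rot: [0.752, 0.659, 0.001, 0.001]
ft_force: [-1.3, 0.5, -0.3]
grip_width: 0.0855
grasp_force: 0.0
```

```bash
python3 - <<'E'
from seg import *
c=cam('wrist','w4.png'); P=cloud(c); hsv=cv2.cvtColor(c['image'],cv2.COLOR_RGB2HSV)
g=(hsv[...,1]<60)&(hsv[...,2]>70)
comps(P,hsv,'b140',(.1365,.1425),(.5,.6),(-.03,.06),100,g)
comps(P,hsv,'brass',(.103,.135),(.5,.7),(0.04,.09),10,hsv[...,1]>110)
comps(P,hsv,'anvil',(.12,.135),(.5,.58),(-.1,-.02),30)
comps(P,hsv,'knob',(.135,.16),(.59,.68),(-.15,-.04),30)
for n in ('top','scene'):
    c=cam(n); P=cloud(c); hsv=cv2.cvtColor(c['image'],cv2.COLOR_RGB2HSV)
    comps(P,hsv,n+' knob',(.135,.16),(.59,.68),(-.15,-.04),30)
E
python3 go.py 0.6330 -0.0905 0.2 -7.5
```

```text
b140 [315.4 175.3] 1394 medz 0.1401 rect c [0.5427 0.0297] sz [0.0246 0.0301] ang 82.79
b140 [314.5 213.4] 1277 medz 0.14 rect c [0.5382 0.0012] sz [0.0248 0.0297] ang 82.48
brass [315.7 147.1] 201 medz 0.1269 rect c [0.5457 0.049 ] sz [0.006  0.0184] ang 82.23
anvil [315.8 264. ] 971 medz 0.1285 rect c [ 0.5329 -0.0476] sz [0.0308 0.0219] ang 82.32
top knob [373.9 159.7] 82 medz 0.1434 rect c [ 0.6314 -0.0922] sz [0.0225 0.0217] ang 6.28
scene knob [262.1 185.2] 80 medz 0.1439 rect c [ 0.6355 -0.0896] sz [0.0223 0.0247] ang 37.14
t 14.2 pos [0.5374 0.0023 0.2083] ang -7.56 F [-0.3 -0.8 -0.1] j [ 0.    0.33  0.06  1.31 -0.    1.71]
delta [-0.2648  0.3568  0.027 ] yaw -0.0014
```

View pics/w4.png

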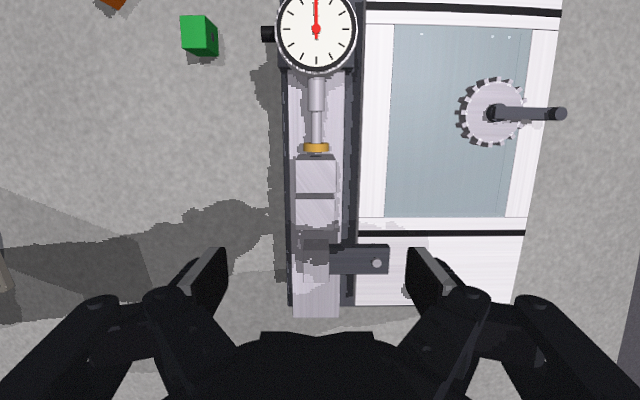

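Both blocks stand square on the rail at (316,175) and (314,213). The brass tip is at (316,147), the anvil at (316,262), the needle at zero. Next the knob.

>>> {"name": "jog_arm", "arguments": {"deltas": [{"delta_pos": [-0.265, 0.357, 0.027], "yaw": 0, "fingers": 0.8}, {"delta_pos": [-0.265, 0.357, 0.027], "yaw": 0, "fingers": 0.8}, {"delta_pos": [-0.265, 0.357, 0.027], "yaw": 0, "fingers": 0.8}, {"delta_pos": [-0.265, 0.357, 0.027], "yaw": 0, "fingers": 0.8}, {"delta_pos": [-0.265, 0.357, 0.027], "yaw": 0, "fingers": 0.8}, {"delta_pos": [-0.265, 0.357, 0.027], "yaw": 0, "fingers": 0.8}]}}

```text
clock: 14.8
eef_pos: [0.6329, -0.0898, 0.2007]
tool_rot: [0.752, 0.659, -0.001, -0.001]
ft_force: [-0.0, 0.3, 0.3]
grip_width: 0.0684
grasp_force: 0.0
```

```bash
python3 - <<'E'
from seg import *
c=cam('wrist','w5.png'); P=cloud(c); hsv=cv2.cvtColor(c['image'],cv2.COLOR_RGB2HSV)
comps(P,hsv,'knob',(.135,.16),(.59,.68),(-.15,-.04),30)
comps(P,hsv,'knobtop',(.143,.15),(.59,.68),(-.15,-.04),30)
comps(P,hsv,'hi',(.108,.13),(.56,.75),(-.16,-.02),30)
E
python3 go.py 0.6330 -0.0905 0.112 -7.5
```

```text
knob [316.4 217.7] 902 medz 0.1447 rect c [ 0.6325 -0.0907] sz [0.024  0.0224] ang 26.93
knobtop [316.5 220.4] 686 medz 0.145 rect c [ 0.6327 -0.0914] sz [0.0214 0.0207] ang 32.91
hi [241.9 173.1] 1652 medz 0.114 rect c [ 0.5777 -0.056 ] sz [0.0265 0.0389] ang 82.62
hi [316.6 198.6] 165 medz 0.121 rect c [ 0.634  -0.0835] sz [0.0085 0.0231] ang 81.6
t 14.85 pos [ 0.633  -0.0896  0.2013] ang -7.5 F [-0.   1.1  0.2] j [-0.14  0.54  0.37  1.4   0.    1.56]
delta [-0.0031  0.0007  0.2976] yaw -0.0001
```

View pics/w5.png

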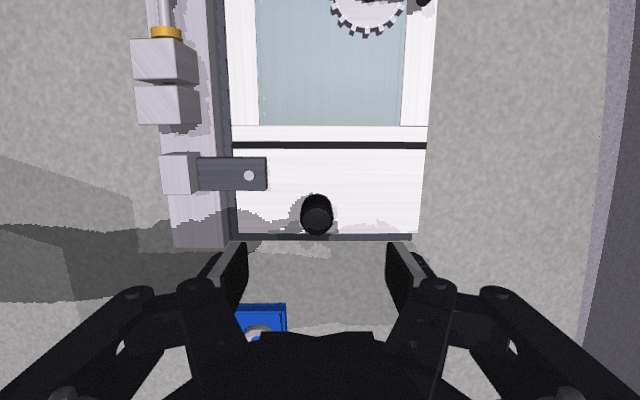

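The knob is at (316,215), midway between the open fingers. The bracket (up to (268,173)) is clear of the left finger, and both blocks still stand at (165,55) and (167,103).

>>> {"name": "jog_arm", "arguments": {"deltas": [{"delta_pos": [-0.005, 0, 0.1], "yaw": 0, "fingers": 0.65}, {"delta_pos": [-0.005, 0, 0.2], "yaw": 0, "fingers": 0.65}, {"delta_pos": [-0.005, 0, 0.26], "yaw": 0, "fingers": 0.65}, {"delta_pos": [-0.005, 0, 0.29], "yaw": 0, "fingers": 0.65}, {"delta_pos": [-0.005, 0, 0.295], "yaw": 0, "fingers": 0.65}, {"delta_pos": [-0.005, 0, 0.295], "yaw": 0, "fingers": 0.65}, {"delta_pos": [-0.005, 0, 0.295], "yaw": 0, "fingers": 0.4}, {"delta_pos": [-0.005, 0, 0.295], "yaw": 0, "fingers": 0.3}, {"delta_pos": [-0.005, 0, 0.295], "yaw": 0, "fingers": 0}, {"delta_pos": [-0.005, 0, 0.295], "yaw": 0, "fingers": 0}, {"delta_pos": [-0.005, 0, 0.295], "yaw": 0, "fingers": 0}, {"delta_pos": [-0.005, 0, 0.295], "yaw": 0, "fingers": 0}]}}

```text
clock: 16.05
eef_pos: [0.6325, -0.0918, 0.1149]
tool_rot: [0.752, 0.659, -0.0, -0.001]
ft_force: [-5.5, 1.2, 7.9]
grip_width: 0.023
grasp_force: 58.9
```

```bash
python3 go.py 0.6330 -0.0905 0.112 -7.5
```

```text
t 16.05 pos [ 0.6325 -0.0918  0.1149] ang -7.57 F [-5.5  1.2  7.9] j [-0.14  0.58  0.22  1.21  0.    1.56]
delta [0.0046 0.0012 0.0096] yaw -0.0015
```

>>> {"name": "jog_arm", "arguments": {"deltas": [{"delta_pos": [0.01, -0.002, -0.006], "yaw": 0, "fingers": 0}, {"delta_pos": [0.02, -0.002, -0.006], "yaw": 0, "fingers": 0}, {"delta_pos": [0.03, -0.002, -0.006], "yaw": 0, "fingers": 0}, {"delta_pos": [0.04, -0.002, -0.006], "yaw": 0, "fingers": 0}, {"delta_pos": [0.05, -0.002, -0.006], "yaw": 0, "fingers": 0}, {"delta_pos": [0.055, -0.002, -0.006], "yaw": 0, "fingers": 0}, {"delta_pos": [0.055, -0.002, -0.006], "yaw": 0, "fingers": 0}, {"delta_pos": [0.055, -0.002, -0.006], "yaw": 0, "fingers": 0}]}}

```text
clock: 16.85
eef_pos: [0.6348, -0.0747, 0.1149]
tool_rot: [0.752, 0.659, -0.0, -0.001]
ft_force: [-5.3, 0.3, 2.4]
grip_width: 0.0231
grasp_force: 60.2
```

```bash
cat > st.py <<'E'
from seg import *
o=bot.get_obs(); d=np.array([.131,.9914,0]); print(o['clock'],o['eef_pos'].round(4),'s',round((o['eef_pos']-np.array([.6325,-.0918,0]))@d,4),'Fd',(o['ft_force']@d).round(2),o['ft_force'].round(1),o['grip_width'].round(4))
c=cam('wrist'); P=cloud(c); hsv=cv2.cvtColor(c['image'],cv2.COLOR_RGB2HSV); g=(hsv[...,1]<60)&(hsv[...,2]>70)
comps(P,hsv,'b',(.1365,.1425),(.5,.6),(-.03,.08),100,g)
comps(P,hsv,'brass',(.103,.1355),(.5,.7),(0.04,.09),10,hsv[...,1]>110)
comps(P,hsv,'anvil',(.12,.135),(.5,.56),(-.1,.0),30)
E
python3 st.py
```

```text
Traceback (most recent call last):
  File "st.py", line 2, in <module>
    o=bot.get_obs(); d=np.array([.131,.9914,0]); print(o['clock'],o['eef_pos'].round(4),'s',round((o['eef_pos']-np.array([.6325,-.0918,0]))@d,4),'Fd',(o['ft_force']@d).round(2),o['ft_force'].round(1),o['grip_width'].round(4))
                                                                                                                                                                                                        ^^^^^^^^^^^^^^^^^^^^^
AttributeError: 'float' object has no attribute 'round'
```

>>> {"name": "jog_arm", "arguments": {"deltas": [{"delta_pos": [0.007, -0.003, 0], "yaw": 0, "fingers": 0}, {"delta_pos": [0.014, -0.003, 0], "yaw": 0, "fingers": 0}, {"delta_pos": [0.021, -0.003, 0], "yaw": 0, "fingers": 0}, {"delta_pos": [0.028, -0.003, 0], "yaw": 0, "fingers": 0}, {"delta_pos": [0.032, -0.003, 0], "yaw": 0, "fingers": 0}, {"delta_pos": [0.032, -0.003, 0], "yaw": 0, "fingers": 0}, {"delta_pos": [0.032, -0.003, 0], "yaw": 0, "fingers": 0}]}}

```text
clock: 17.55
eef_pos: [0.6359, -0.0662, 0.1149]
tool_rot: [0.752, 0.659, 0.0, 0.0]
ft_force: [-2.9, -3.6, 0.2]
grip_width: 0.0227
grasp_force: 60.0
```

```bash
sed -i "s/,o\['grip_width'\].round(4)//;s/(o\['ft_force'\]@d).round(2)/float(o['ft_force']@d)/" st.py; python3 st.py
```

```text
17.55 [ 0.6359 -0.0662  0.1149] s 0.0258 Fd -3.9659699165954234 [-2.9 -3.6  0.2]
b [ 53.8 111.2] 9416 medz 0.14 rect c [0.5405 0.0171] sz [0.0505 0.0326] ang 81.65
brass [78.  38.6] 972 medz 0.1253 rect c [0.5474 0.0486] sz [0.0076 0.0186] ang 81.1
anvil [ 98.1 198. ] 3671 medz 0.1283 rect c [ 0.5381 -0.0178] sz [0.0399 0.026 ] ang 80.63
```

>>> {"name": "jog_arm", "arguments": {"deltas": [{"delta_pos": [0.005, 0, 0], "yaw": 0, "fingers": 0}, {"delta_pos": [0.01, 0, 0], "yaw": 0, "fingers": 0}, {"delta_pos": [0.013, 0, 0], "yaw": 0, "fingers": 0}, {"delta_pos": [0.013, 0, 0], "yaw": 0, "fingers": 0}, {"delta_pos": [0.013, 0, 0], "yaw": 0, "fingers": 0}]}}

```text
clock: 18.1
eef_pos: [0.6364, -0.0623, 0.115]
tool_rot: [0.752, 0.659, 0.0, 0.0]
ft_force: [-1.1, -4.7, -0.4]
grip_width: 0.0229
grasp_force: 60.0
```

```bash
python3 st.py
```

```text
18.1 [ 0.6364 -0.0623  0.115 ] s 0.0297 Fd -4.779635076779887 [-1.1 -4.7 -0.4]
b [ 53.8 111.3] 9425 medz 0.14 rect c [0.5413 0.0209] sz [0.0506 0.0325] ang 82.4
brass [80.3 44.1] 498 medz 0.1254 rect c [0.5491 0.0496] sz [0.0056 0.023 ] ang 72.78
anvil [ 97.5 200.6] 3467 medz 0.1283 rect c [ 0.5386 -0.016 ] sz [0.0359 0.0268] ang 81.74
```

>>> {"name": "jog_arm", "arguments": {"deltas": [{"delta_pos": [0.004, 0, 0], "yaw": 0, "fingers": 0}, {"delta_pos": [0.007, 0, 0], "yaw": 0, "fingers": 0}, {"delta_pos": [0.007, 0, 0], "yaw": 0, "fingers": 0}, {"delta_pos": [0.007, 0, 0], "yaw": 0, "fingers": 0}]}}

```text
clock: 18.55
eef_pos: [0.6365, -0.0612, 0.1149]
tool_rot: [0.752, 0.659, -0.001, 0.001]
ft_force: [-1.9, -7.2, -0.2]
grip_width: 0.023
grasp_force: 60.0
```

```bash
python3 st.py
```

```text
18.55 [ 0.6365 -0.0612  0.1149] s 0.0309 Fd -7.402696960047093 [-1.9 -7.2 -0.2]
b [ 53.6 111.5] 9375 medz 0.14 rect c [0.5413 0.022 ] sz [0.05   0.0327] ang 81.88
brass [79.9 44.4] 484 medz 0.1253 rect c [0.5477 0.0508] sz [0.0048 0.0187] ang 75.66
anvil [ 97.2 201.3] 3412 medz 0.1284 rect c [ 0.5386 -0.0154] sz [0.0347 0.0263] ang 81.25
```

>>> {"name": "jog_arm", "arguments": {"deltas": [{"delta_pos": [0.005, 0, 0], "yaw": 0, "fingers": 0}, {"delta_pos": [0.01, 0, 0], "yaw": 0, "fingers": 0}, {"delta_pos": [0.0145, 0, 0], "yaw": 0, "fingers": 0}, {"delta_pos": [0.0145, 0, 0], "yaw": 0, "fingers": 0}, {"delta_pos": [0.0145, 0, 0], "yaw": 0, "fingers": 0}]}}

```text
clock: 19.1
eef_pos: [0.637, -0.058, 0.1149]
tool_rot: [0.753, 0.658, -0.001, 0.001]
ft_force: [-2.6, -9.7, 0.5]
grip_width: 0.0232
grasp_force: 60.0
```

```bash
python3 st.py; python3 - <<'E'
from h import *
a=cam('top'); b=cam('wrist'); s=cam('scene')
def crop(c,P,r,k):
    u,v=proj(c,[P])[0].astype(int); u=max(r,u);v=max(r,v); return cv2.resize(c['image'][v-r:v+r,u-r:u+r],(k,k),interpolation=cv2.INTER_CUBIC)
D=[.555,.1275,.136]
print(proj(b,[D]),proj(a,[D]),proj(s,[D]))
A=np.hstack([crop(a,D,16,390),crop(s,D,20,390)])
cv2.imwrite('pics/dial.png',A[:,:,::-1])
E
```

```text
19.1 [ 0.637  -0.058   0.1149] s 0.0341 Fd -9.990015819455936 [-2.6 -9.7  0.5]
b [ 53.3 111.6] 9402 medz 0.14 rect c [0.542  0.0252] sz [0.05   0.0325] ang 81.1
brass [79.6 44.6] 490 medz 0.1254 rect c [0.5499 0.0537] sz [0.0054 0.0213] ang 73.3
anvil [ 96.3 203.6] 3298 medz 0.1283 rect c [ 0.5386 -0.014 ] sz [0.0315 0.0267] ang 82.78
[[  26.80712022 -166.77142737]] [[277.99930342 192.15263193]] [[339.07712179 225.17775388]]
```

View pics/dial.png

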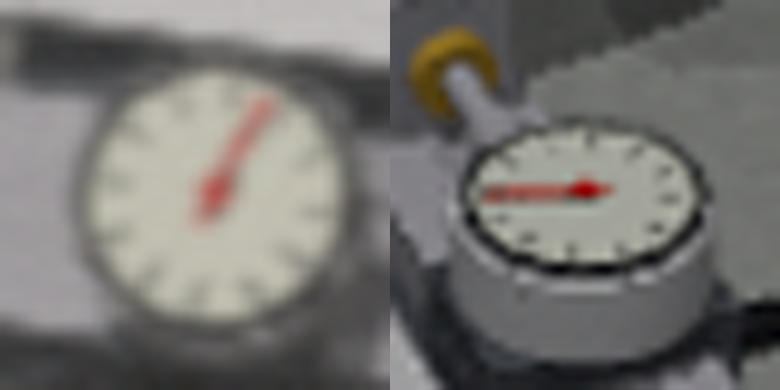

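In the top crop the needle has turned from pointing left (about 174°) to the upper right (about 60°). That is about 114° of the 270° range, so the plunger is in about 5.1 mm. A little more push is needed.

>>> {"name": "jog_arm", "arguments": {"deltas": [{"delta_pos": [0.002, 0, 0], "yaw": 0, "fingers": 0}, {"delta_pos": [0.004, 0, 0], "yaw": 0, "fingers": 0}, {"delta_pos": [0.004, 0, 0], "yaw": 0, "fingers": 0}, {"delta_pos": [0.004, 0, 0], "yaw": 0, "fingers": 0}, {"delta_pos": [0.004, 0, 0], "yaw": 0, "fingers": 0}, {"delta_pos": [0.004, 0, 0], "yaw": 0, "fingers": 0}, {"delta_pos": [0.004, 0, 0], "yaw": 0, "fingers": 0}, {"delta_pos": [0.004, 0, 0], "yaw": 0, "fingers": 0}]}}

```text
clock: 20.1
eef_pos: [0.6371, -0.0572, 0.1149]
tool_rot: [0.753, 0.658, -0.002, 0.002]
ft_force: [-1.7, -10.5, 0.2]
grip_width: 0.023
grasp_force: 60.0
```

```bash
python3 st.py; python3 - <<'E'
from h import *
a=cam('top'); import pickle
for c in (pickle.load(open('top0.pkl','rb')),a):
    u,v=proj(c,[[.555,.1275,.136]])[0].astype(int); k=c['image'][v-13:v+14,u-13:u+14].astype(float)
    w=np.clip(k[...,0]-np.maximum(k[...,1],k[...,2])-40,0,None); yy,xx=np.mgrid[-13:14,-13:14]
    P=np.c_[xx.ravel(),yy.ravel()]; w=w.ravel(); m=(P*w[:,None]).sum(0)/w.sum(); Q=P-m
    C=(Q*w[:,None]).T@Q; e=np.linalg.eigh(C)[1][:,1]; t=Q@e; e=e*np.sign((w*t**3).sum()); print(m+[u,v],np.degrees(np.arctan2(-e[1],e[0])))
E
```

```text
20.1 [ 0.6371 -0.0572  0.1149] s 0.0349 Fd -10.631378593786856 [ -1.7 -10.5   0.2]
b [ 53.1 111.6] 9387 medz 0.14 rect c [0.542  0.0263] sz [0.05   0.0326] ang 81.18
brass [79.3 44.6] 484 medz 0.1255 rect c [0.5496 0.0545] sz [0.0052 0.0203] ang 73.98
anvil [ 96.2 204.1] 3236 medz 0.1283 rect c [ 0.5385 -0.0139] sz [0.0306 0.0266] ang 83.98
[276.91961415 191.32475884] 172.758246142708
[278.88636364 190.74545455] 40.29910777139257
```

```bash
python3 -c "
from workcell import bot
print(bot.job_done())"
```

```text
the job is handed in; nothing more can be done
None
```

Job handed in at about 20 s: two gauge blocks are nipped on the rail, the plunger is pressed in about 5.9 mm of 12 mm (by needle angle), and the gripper is still holding the knob with about 10.6 N of push.

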